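# Hold a sample slide flush on the tilted viewing stage

## Robot

A 6-joint arm with a two-finger parallel gripper is mounted at the origin on the work surface. World frame = base frame: x ahead of the robot, y to its left, z up, the work surface at z = 0. Lengths are in m, angles in degrees, forces in N, time in s.
With the tool pointing down it reaches from about 0.35 to 0.875 m from the base axis. Payload 4.2 kg.
Tool frame: the origin (TCP) lies on the centre line of the jaws, within the pads' length; the fingertips stand 22 mm ahead of it and the grasp point (between the pads) lies 3 mm ahead of it (r.tcp_to_tips is the distance from the TCP to the fingertips, in m); z points along the fingers, y is the line along which they close (so a half turn about z gives the same grasp; the last joint's range is limited). The gripper opens to 87 mm and grips with 3 to 60 N. Pads are 19 mm wide; open, the fingers measure 117 mm over their backs; the gripper's body (75 mm by 190 mm) begins 51 mm behind the grasp point.
Start: joints at [14.817, 22.042, 0.453, 0, -68.411, -14.817], TCP at [0.625, 0, 0.245] pointing down, gripper open.
Joint ranges: [-179.83, 179.83], [-69.29, 118.12], [-61.27, 80.66], [-181.25, 117.63], [-171.15, -9.14], [-177.46, 177.46]. Speed limits (degrees/s): [159.86, 159.86, 180, 180, 180, 180].

## Interface

Orientations are given as a 3x3 rotation matrix whose columns are the frame's x, y, z axes.
In Python, from station import r gives the robot as it stands.
- The arm moves only by the tool apply_moves, never from a script. Its argument "plan" is a list of rows, each an object with "grip": the opening, from 0 (shut) to 1 (fully open); "offset": the shift along the tool's x, y, z in cm, a list of three; "spin": the turn about the tool's z in rad. A call has 1 to 5 rows; each row is the pose to reach, as a shift and turn from the pose commanded when the call began, along the tool's axes at that moment; what a row does not reach only later rows make up. A row lasts 1/10 s, in which the tool goes at most 50 mm and 8.59 degrees, less where a joint would pass 70% of its speed; a pose out of reach is approached as far as the arm can. A call with a gripper value outside its range is refused whole. The fingers move at their own pace and stop on an object; the grip force is fixed at half the most. Time passes only in rows, so rows that repeat a pose let the fingers close. It gives the time, the measured TCP pose, the force, the opening and the grip force at its end, in the units of the state.
- r.sense(): the state, without advancing time (a new reading comes with each control period).
- r.capture(name): name is "scene" or "side" or "wrist"; returns a dict with "img" (384x512x3 uint8, blue, green, red), "depth" (384x512 float32, m along the optical axis (not along the pixel's ray), 0 where there is no reading), "mtx" (3x3 intrinsics, pixels), "R" (3x3) and "t" (3): a world point X has camera coordinates R X + t. Camera axes: x right, y down, z forward; pixel columns grow to the right and rows downward; lengths in m; the calibration is good to about 2 mm. The wrist camera is an equidistant fisheye: a pixel r from the principal point sees the ray r / f radians off the axis. A picture is of the moment at which its call begins.
- r.finish_job(): hands the job in; it is judged then, once.
The state is a dict: "time_s": time; "joints": joint angles; "joint_velocities": joint speeds; "effort": joint torques, N m; "tcp_pos": TCP position; "ee_rot": TCP orientation; "wrist_force": force on the tool from outside, world axes, zero at the start; "moment": the same for the moment, N m; "gripper_width": opening from 0.0 (shut) to 1.0 (fully open); "gripper_force": force on a finger pad.
Only numpy, scipy, OpenCV 4.12 (cv2) and the standard library are available. Lean on these libraries where they do the work, as an engineer would, in place of code of your own. Each camera call takes 0.05 s, during which the arm holds its last target. There are 200 camera calls.

## Task

Take the rectangular sample slide by its grip from its wooden rest, line it up edge to edge over the equally large cork pad of the tilted viewing stand (either way round), tilt it to the pad's slope and press it on gently until it lies flush and the spring-borne pad has given about 4 mm, never driving the pad down to its stop. Finish while still gripping the slide and holding it pressed there: do not let go. Leave the round slide and everything else on the bench where it is.

Things in the scene. Friction and masses are not known exactly. Their poses are not given: they have to be found in the camera images.
- slide: loose rectangular white sample slide, plate 80 (its x) x 56 (its y) x 5 mm, 60 g nominal; a dark wooden grip bar stands on the middle of it, 44 mm long along x, 14 mm thick in y, from 5 to 41 mm above the underside: pinch it across its 14 mm. Origin: centre of the underside; z up out of the grip side. It starts lying flat on one of the two rests.
- round_slide: round white slide, 62 mm across, 5 mm thick, with the same grip bar, on the other rest; to be left alone. Origin: centre of the underside.
- rest_a: light wooden block under the rectangular slide, 90 x 70 x 30 mm high, fixed. Origin: centre of the underside.
- rest_b: light wooden block like rest_a, under the round slide, fixed; which rest stands left and which right varies.
- stand: fixed viewing stand: dark steel base 130 (x) x 110 (y) x 12 mm and two aluminium cheeks up to 82 mm that carry the tilted stage on a hinge along the stand's y, 78 mm above the bench. The hinge is locked: it does not move under handling, but its angle differs every time (16 to 33 degrees), low edge on the side away from the robot. No ledge or clip on the stage. Origin: centre of the underside.
- pad_face (a point): centre of the upper face of the cork pad on the stage; the pad is 80 (x, down the slope, away from the robot) x 56 mm (y, level), the same outline as the slide; z is the face's normal, pointing up and away from the robot. The cheeks stay at least 10 mm below the unpressed pad's face. The point moves with the pad.
- pad (a joint): how far the pad is pressed into the stage along its normal, in m: 0 free, 0.012 at its stop; the spring resists with about 1.5 N at first and 1.5 N more per mm (7.5 N at 4 mm, 19 N at the stop). The pad moves straight along its normal and cannot rock.
- spool_a: loose wooden thread spool, 30 mm across, 36 mm tall, a bystander. Origin: centre of the underside.
- spool_b: another such spool, a bystander.
- spool_c: another such spool, a bystander.
- bodkin: loose handled needle tool, 150 mm long, lying on the bench, a bystander.
- tweezers: loose steel tweezers, 110 mm long, 5 mm high, a bystander. Origin: centre of the underside.
- spectacles: loose wire spectacles, about 125 x 120 mm, 5 mm high, a bystander.
Things that resemble listed ones, but are neither listed nor needed, are in the scene too. What is shaped like the slide but blue or pink is not meant.

How it is judged (in metres and radians):
On the way:
1. the rectangular slide is gripped and lifted clear of its rest (z of slide in the frame of rest_a above 0.05 m and contact force between slide and the fingers above 1 N), for 0.2 s.
At the end, for the whole second after the job is handed in: The rectangular slide, still held by the fingers, lies on the cork pad: centred within 7 mm along x and along y, edges parallel within 0.10 rad, flush within 0.06 rad and 3 mm of the face, pressing with more than 2 N so that the pad has given 1.5 to 9.5 mm; slide at rest (value of joint pad between 0.0015 and 0.0095 m and angle between the z axis of slide and the z axis of pad_face, either way round below 0.06 rad and angle between the x axis of slide and the x axis of pad_face, either way round below 0.1 rad and x of slide in the frame of pad_face between -0.007 and 0.007 m and y of slide in the frame of pad_face between -0.007 and 0.007 m and z of slide in the frame of pad_face between -0.003 and 0.003 m and contact force between slide and stand above 2 N and contact force between slide and the fingers above 1 N and linear speed of slide below 0.02 m/s); the arm keeps its last pose, push and grip.
It fails at once if the pad is driven down to its stop (value of joint pad above 0.0116 m).
It fails at once if the round slide or another bystander is moved more than 20 mm (distance of any of round_slide, spool_a, spool_b, spool_c, bodkin, tweezers, spectacles from where it was at the start of the episode above 0.02 m).
It also fails if it takes over 42 s, if anything falls off the work surface, if the arm or the gripper's body presses on something with over 40 N, if the wrist force passes 120 N, or if a joint passes its speed limit or range.

## Working session

There is one attempt and no reset: what is moved stays moved. The work goes in short steps, Python scripts to look and compute and a tool call to move; the robot and the scene stay as the last step left them, time stands still between calls to the robot, and variables do not carry over. Pictures are saved under pics/ and viewed, at most 10 in all, crops included, and the job is handed in when it is done.

Besides the shell and the picture viewer there is one more tool, called as name([rows], argument=value, ...), one row to a line, values as JSON. apply_moves: Moves the arm, as the interface text tells. Its arguments: {"type":"object","properties":{"plan":{"type":"array"}},"required":["plan"]}

```bash
mkdir -p pics; ls
python3 - <<'E'
from station import r
import cv2,numpy as np
s=r.sense();print(s['time_s'],s['tcp_pos'],s['ee_rot'],s['gripper_width'])
for n in ("scene","side"):
    c=r.capture(n);np.savez(f'{n}0.npz',**c);cv2.imwrite(f'pics/{n}0.png',c['img']);print(n,c['R'],c['t'],c['mtx'])
E
```

```text
pics
0.0 [6.24440934e-01 2.55984568e-05 2.43464434e-01] [[-1.84700685e-04 -9.99997606e-01 -2.18027216e-03]
 [-9.99999981e-01  1.84846507e-04 -6.66811010e-05]
 [ 6.70839571e-05  2.18025980e-03 -9.99997621e-01]] 0.9978925652092517
scene [[-0.72045878  0.69349427 -0.00219959]
 [ 0.5031626   0.52053865 -0.68983108]
 [-0.47724893 -0.49810161 -0.72396702]] [ 0.42218316 -0.22560265  1.30092028] [[390.53323623   0.         261.50979483]
 [  0.         390.53323623 192.26487675]
 [  0.           0.           1.        ]]
side [[ 0.91597829 -0.40094964 -0.01493843]
 [-0.29952248 -0.65854429 -0.69036635]
 [ 0.26696452  0.63683498 -0.72330571]] [-0.50409223  0.23469102  0.93515576] [[409.90623895   0.         255.08076698]
 [  0.         409.90623895 189.36844463]
 [  0.           0.           1.        ]]
```

View pics/scene0.png

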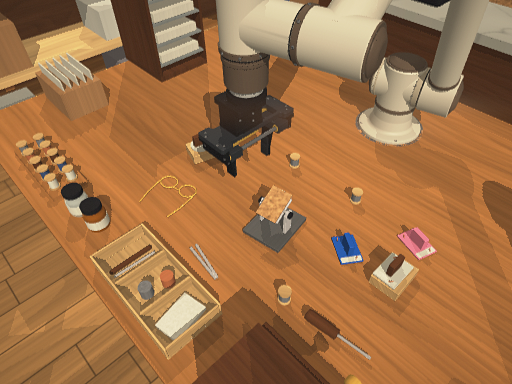

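View pics/side0.png

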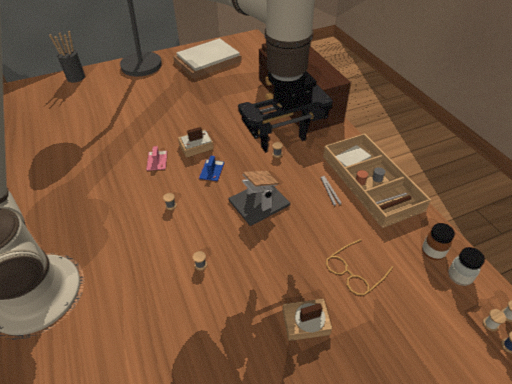

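The rectangular slide is at scene (395,270) / side (196,140), the pad at scene (275,204) / side (262,178), and the round slide at side (308,318).

```bash
cat > h.py <<'E'
import numpy as np,cv2
def cloud(c):
    h,w=c['depth'].shape;v,u=np.mgrid[:h,:w];m=c['mtx'];d=c['depth']
    p=np.stack([(u-m[0,2])/m[0,0]*d,(v-m[1,2])/m[1,1]*d,d],-1)
    return (p-c['t'])@c['R']
def plane(P):
    m=P.mean(0)
    for k in range(4):
        m=P.mean(0);n=np.linalg.svd(P-m)[2][2];n*=np.sign(n[2]);e=(P-m)@n
        P=P[abs(e)<max(2*e.std(),.001)]
    return m,n,e.std(),P
E
python3 - <<'E'
from h import *
for n,px in (("scene",((275,204),(395,270),(240,285),(345,290))),("side",((262,178),(196,140),(210,150),(308,318)))):
    c=np.load(n+'0.npz');X=cloud(c);
    for u,v in px: print(n,u,v,X[v,u].round(3))
    for (u,v) in px[:2]:
        sl=(slice(v-45,v+45),slice(u-45,u+45))
        cv2.imwrite(f'pics/{n}_{u}.png',cv2.resize(c['img'][sl],None,fx=4,fy=4,interpolation=cv2.INTER_CUBIC))
a=[cv2.imread(f'pics/{f}.png') for f in('scene_275','scene_395','side_262','side_196')]
cv2.imwrite('pics/m.png',cv2.resize(np.vstack([np.hstack(a[:2]),np.hstack(a[2:])]),(600,600)))
E
```

```text
scene 275 204 [0.585 0.046 0.093]
scene 395 270 [0.508 0.339 0.053]
scene 240 285 [ 0.756  0.106 -0.001]
scene 345 290 [0.597 0.281 0.003]
side 262 178 [0.586 0.034 0.095]
side 196 140 [0.495 0.319 0.038]
side 210 150 [0.529 0.297 0.003]
side 308 318 [ 0.525 -0.328  0.047]
```

View pics/m.png

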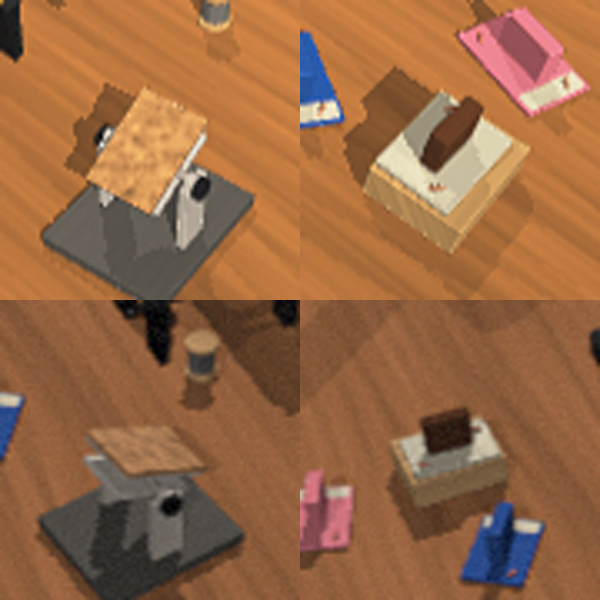

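Run:
```python
from h import *
for n in ("scene","side"):
    c=np.load(n+'0.npz');X=cloud(c);hsv=cv2.cvtColor(c['img'],cv2.COLOR_BGR2HSV);S=hsv[...,1];V=hsv[...,2]
    near=lambda x,y,r:(np.hypot(X[...,0]-x,X[...,1]-y)<r)&(c['depth']>0)
    m=near(.505,.33,.075)&(S<75)&(X[...,2]>.024)&(X[...,2]<.045)
    P=X[m]; q=cv2.minAreaRect((P[:,:2]*1000).astype(np.float32)); print(n,'plate',m.sum(),q,np.median(P[:,2]))
    m=near(.505,.33,.06)&(X[...,2]>.045)&(X[...,2]<.08);P=X[m]
    t=P[P[:,2]>np.percentile(P[:,2],98)-.006];print('grip',len(P),P[:,2].max(),cv2.minAreaRect((P[:,:2]*1000).astype(np.float32)),cv2.minAreaRect((t[:,:2]*1000).astype(np.float32)))
    m=near(.585,.04,.07)&(S>85)&(X[...,2]>.06);P=X[m]
    mm,nn,sd,P=plane(P);print('pad',len(P),mm,nn,sd,'tilt',np.degrees(np.arccos(nn[2])),'az',np.degrees(np.arctan2(nn[1],nn[0])))
    ex=np.cross([-nn[1],nn[0],0]/np.hypot(*nn[:2]),nn);ey=np.cross(nn,ex)
    Q=(P-mm)@np.c_[ex,ey]; q=cv2.minAreaRect((Q*1000).astype(np.float32));print(q,'centre',mm+np.c_[ex,ey]@np.array(q[0])/1000,ex)
    # stand base
    m=near(.585,.04,.1)&(X[...,2]>.006)&(X[...,2]<.018);P=X[m];print('base',len(P),cv2.minAreaRect((P[:,:2]*1000).astype(np.float32)))
    for nm,x,y in(('round',.525,-.328),):
        m=near(x,y,.06)&(X[...,2]>.045);print(nm,X[m].mean(0))
```

```text
scene plate 574 ((497.3059997558594, 331.78936767578125), (55.758018493652344, 82.39895629882812), 89.6614761352539) 0.034894909815844075
grip 181 0.0736922744358713 ((498.1612854003906, 332.0909423828125), (44.47960662841797, 14.186822891235352), 0.5051798224449158) ((497.8009338378906, 332.1544494628906), (43.70917892456055, 13.913427352905273), 1.2337723970413208)
pad 1835 [0.61196807 0.0352102  0.31834857] [3.24485880e-02 9.99473115e-01 7.62464837e-04] 0.008597067659999614 tilt 89.95631397859633 az 88.14050590315314
((34.22886657714844, 21.073806762695312), (415.228271484375, 120.70883178710938), 1.8632152080535889) centre [0.59090621 0.0359201  0.28411971] [ 2.47409146e-05  7.62063327e-04 -9.99999709e-01]
base 1205 ((579.8268432617188, 41.220802307128906), (132.34262084960938, 110.64546966552734), 9.826830863952637)
round [ 0.54967162 -0.31757556  0.06052093]
side plate 234 ((497.68328857421875, 327.208984375), (59.6854133605957, 83.00335693359375), 89.31941986083984) 0.03449332361122941
grip 138 0.07363016615532185 ((497.3142395019531, 328.0599060058594), (44.66096115112305, 17.02781105041504), 0.23329582810401917) ((497.2926025390625, 328.1659240722656), (16.149784088134766, 44.876319885253906), 88.0044174194336)
pad 945 [0.58713998 0.00713829 0.27563542] [0.96330458 0.2684036  0.00194497] 0.016179189659627 tilt 89.88856162234588 az 15.5693242341654
((-22.80609130859375, 13.188156127929688), (128.09852600097656, 455.1906433105469), 85.26042175292969) centre [0.5835575  0.01983061 0.29844147] [ 1.87359761e-03  5.22036704e-04 -9.99998109e-01]
base 1146 ((578.5242309570312, 36.947444915771484), (130.79891967773438, 114.46269226074219), 9.947928428649902)
round [ 0.53185795 -0.3252519   0.06457839]
```

Run:
```python
from h import *
for n in ("scene","side"):
    c=np.load(n+'0.npz');X=cloud(c);S=cv2.cvtColor(c['img'],cv2.COLOR_BGR2HSV)[...,1]
    m=(np.hypot(X[...,0]-.585,X[...,1]-.04)<.065)&(S>85)&(X[...,2]>.06)&(X[...,2]<.125)&(c['depth']>0)
    mm,nn,sd,P=plane(X[m]);print('pad',m.sum(),len(P),mm,nn,sd,'tilt',np.degrees(np.arccos(nn[2])),'az',np.degrees(np.arctan2(nn[1],nn[0])))
    ex=np.cross([-nn[1],nn[0],0]/np.hypot(*nn[:2]),nn);ey=np.cross(nn,ex)
    Q=(P-mm)@np.c_[ex,ey]; q=cv2.minAreaRect((Q*1000).astype(np.float32));print(q,'centre',mm+np.c_[ex,ey]@np.array(q[0])/1000,ex)
```

```text
pad 735 653 [0.58676826 0.04279467 0.09348148] [0.42626605 0.07267877 0.90167347] 0.001248961904999047 tilt 25.621082862103343 az 9.675939033839848
((-0.8592758178710938, -1.0092945098876953), (57.33851623535156, 79.86016845703125), 89.52606201171875) centre [0.58617413 0.04166951 0.09385304] [ 0.88884639  0.15154915 -0.43241756]
pad 379 316 [0.58478047 0.03683775 0.09485074] [0.43126053 0.0668133  0.89975015] 0.0008456292421766605 tilt 25.87475457036363 az 8.80657013949069
((1.4156303405761719, 1.1398048400878906), (83.29508972167969, 58.63676071166992), 1.0068148374557495) centre [0.58586467 0.03815912 0.09423295] [ 0.88914285  0.13775099 -0.43640539]
```

apply_moves([
  {"grip": 0.5, "offset": [-33, 12.75, 8], "spin": 0.75},
  {"grip": 0.5, "offset": [-33, 12.75, 8], "spin": 0.75},
  {"grip": 0.5, "offset": [-33, 12.75, 8], "spin": 0.75},
  {"grip": 0.5, "offset": [-33, 12.75, 8], "spin": 0.75},
  {"grip": 0.5, "offset": [-33, 12.75, 8], "spin": 0.75},
])

```text
time_s: 0.6
tcp_pos: [0.5416, 0.2154, 0.192]
ee_rot: [[-0.653, -0.758, -0.001], [-0.758, 0.653, -0.0], [0.001, 0.0, -1.0]]
wrist_force: [0.5, -0.1, -0.2]
gripper_width: 0.626
gripper_force: 0.0
```

```bash
cat > st.py <<'E'
from station import r
import numpy as np
np.set_printoptions(precision=4,suppress=True)
s=r.sense();print(s['time_s'],s['tcp_pos'],s['wrist_force'],s['gripper_width'],s['gripper_force']);print(s['ee_rot'],s['joints'])
E
python3 st.py
python3 - <<'E'
from h import *
c=np.load('scene0.npz');X=cloud(c);
for k,(lo,hi) in {'blue':((105,120,60),(125,255,255)),'pink':((165,60,120),(180,255,255))}.items():
    m=cv2.inRange(cv2.cvtColor(c['img'],cv2.COLOR_BGR2HSV),lo,hi)>0;m&=(np.hypot(X[...,0]-.5,X[...,1]-.3)<.25)
    P=X[m];print(k,len(P),P.min(0),P.max(0))
E
```

```text
0.6 [0.5416 0.2154 0.192 ] [ 0.5129 -0.0822 -0.1649] 0.626457745276322 0.0
[[-0.6526 -0.7577 -0.0006]
 [-0.7577  0.6526 -0.0003]
 [ 0.0006  0.0003 -1.    ]] [ 37.6     20.4116 -10.0092  -0.0095 -59.6189 -78.3348]
blue 496 [ 4.63828335e-01  1.68940723e-01 -1.75442669e-04] [0.54816481 0.26011156 0.04333766]
pink 527 [ 0.33921164  0.18144707 -0.0017361 ] [0.45999362 0.3670961  0.04362078]
```

apply_moves([
  {"grip": 0.5, "offset": [-5, 11, 0], "spin": 0.82},
  {"grip": 0.5, "offset": [-5, 11, 0], "spin": 0.82},
  {"grip": 0.5, "offset": [-5, 11, 0], "spin": 0.82},
  {"grip": 0.5, "offset": [-5, 11, 0], "spin": 0.82},
  {"grip": 0.5, "offset": [-5, 11, 0], "spin": 0.82},
])

```text
time_s: 1.1
tcp_pos: [0.4904, 0.3245, 0.1921]
ee_rot: [[-0.991, -0.131, -0.001], [-0.131, 0.991, -0.001], [0.001, -0.001, -1.0]]
wrist_force: [0.1, 0.1, -0.1]
gripper_width: 0.5
gripper_force: 0.0
```

apply_moves([
  {"grip": 0.5, "offset": [0, 0, 0], "spin": 0.06},
  {"grip": 0.5, "offset": [0, 0, 0], "spin": 0.06},
  {"grip": 0.5, "offset": [0, 0, 0], "spin": 0.06},
])

```text
time_s: 1.4
tcp_pos: [0.4912, 0.3233, 0.1924]
ee_rot: [[-0.997, -0.077, -0.001], [-0.077, 0.997, -0.0], [0.001, -0.0, -1.0]]
wrist_force: [-0.7, 0.5, 0.1]
gripper_width: 0.499
gripper_force: 0.0
```

```bash
python3 st.py
```

```text
1.4 [0.4912 0.3233 0.1924] [-0.6525  0.4505  0.1044] 0.4985664336455092 0.0
[[-0.9971 -0.0766 -0.0005]
 [-0.0766  0.9971 -0.0004]
 [ 0.0006 -0.0004 -1.    ]] [  49.1172   20.869    -9.2394   -0.008   -59.9297 -134.7224]
```

apply_moves([
  {"grip": 0.5, "offset": [-0.7, 0.6, 4], "spin": 0.077},
  {"grip": 0.5, "offset": [-0.7, 0.6, 7], "spin": 0.077},
  {"grip": 0.5, "offset": [-0.7, 0.6, 10], "spin": 0.077},
  {"grip": 0.5, "offset": [-0.7, 0.6, 12], "spin": 0.077},
  {"grip": 0.5, "offset": [-0.7, 0.6, 13], "spin": 0.077},
])

```text
time_s: 1.9
tcp_pos: [0.497, 0.3289, 0.0604]
ee_rot: [[-1.0, 0.001, -0.003], [0.001, 1.0, -0.003], [0.003, -0.003, -1.0]]
wrist_force: [0.4, -0.2, -0.3]
gripper_width: 0.495
gripper_force: 0.0
```

apply_moves([
  {"grip": 0.5, "offset": [0, 0, 0], "spin": 0},
  {"grip": 0.5, "offset": [0, 0, 0], "spin": 0},
])

```text
time_s: 2.1
tcp_pos: [0.4985, 0.3304, 0.0635]
ee_rot: [[-1.0, 0.001, 0.001], [0.001, 1.0, 0.001], [-0.001, 0.001, -1.0]]
wrist_force: [0.5, -0.1, 0.0]
gripper_width: 0.501
gripper_force: 0.0
```

```bash
python3 st.py
python3 - <<'E'
from station import r
import cv2,numpy as np
c=r.capture('scene')['img'][215:315,330:460];d=r.capture('side')['img'][95:195,130:260]
cv2.imwrite('pics/g1.png',cv2.resize(np.hstack([c,d]),None,fx=3,fy=3,interpolation=2))
E
```

```text
2.1 [0.4985 0.3304 0.0635] [ 0.5046 -0.1236  0.0429] 0.5010655498078245 0.0
[[-1.      0.0011  0.0012]
 [ 0.0011  1.      0.0009]
 [-0.0012  0.0009 -1.    ]] [  49.0461   29.9052  -15.8827    0.0277  -44.1265 -139.1297]
```

View pics/g1.png

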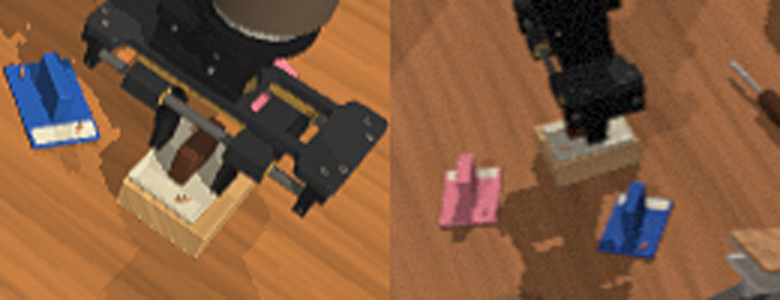

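The jaws straddle the grip bar (left crop ~(195,150)), centred, above the plate. Close and lift.

apply_moves([
  {"grip": 0, "offset": [0, 0, 0], "spin": 0},
  {"grip": 0, "offset": [0, 0, 0], "spin": 0},
  {"grip": 0, "offset": [0, 0, 0], "spin": 0},
  {"grip": 0, "offset": [0, 0, 0], "spin": 0},
  {"grip": 0, "offset": [0, 0, 0], "spin": 0},
])

```text
time_s: 2.7
tcp_pos: [0.4979, 0.33, 0.0628]
ee_rot: [[-1.0, 0.002, 0.0], [0.002, 1.0, 0.0], [-0.0, 0.0, -1.0]]
wrist_force: [-0.1, -1.0, 0.5]
gripper_width: 0.156
gripper_force: 30.0
```

apply_moves([
  {"grip": 0, "offset": [0, 0, -1], "spin": 0},
  {"grip": 0, "offset": [0, 0, -3], "spin": 0},
  {"grip": 0, "offset": [0, 0, -5], "spin": 0},
  {"grip": 0, "offset": [0, 0, -5], "spin": 0},
  {"grip": 0, "offset": [0, 0, -5], "spin": 0},
])

```text
time_s: 3.2
tcp_pos: [0.4978, 0.33, 0.1131]
ee_rot: [[-1.0, 0.002, 0.0], [0.002, 1.0, 0.001], [-0.0, 0.001, -1.0]]
wrist_force: [-0.0, -0.4, -0.8]
gripper_width: 0.157
gripper_force: 30.0
```

apply_moves([
  {"grip": 0, "offset": [-4, 0, 0], "spin": 0},
  {"grip": 0, "offset": [-7.7, 0, 0], "spin": 0},
  {"grip": 0, "offset": [-7.7, 0, 2.5], "spin": 0},
  {"grip": 0, "offset": [-7.7, 0, 5], "spin": 0},
  {"grip": 0, "offset": [-7.7, 0, 5], "spin": 0},
])

```text
time_s: 3.7
tcp_pos: [0.5739, 0.3284, 0.0589]
ee_rot: [[-1.0, 0.003, -0.005], [0.003, 1.0, -0.004], [0.005, -0.004, -1.0]]
wrist_force: [-0.2, -0.5, -0.0]
gripper_width: 0.155
gripper_force: 30.0
```

apply_moves([
  {"grip": 0, "offset": [0, 0, 0.2], "spin": 0},
  {"grip": 0, "offset": [0, 0, 0.4], "spin": 0},
  {"grip": 0, "offset": [0, 0, 0.6], "spin": 0},
  {"grip": 0, "offset": [0, 0, 0.6], "spin": 0},
])

```text
time_s: 4.1
tcp_pos: [0.5748, 0.3301, 0.0575]
ee_rot: [[-1.0, 0.001, 0.001], [0.001, 1.0, 0.001], [-0.001, 0.001, -1.0]]
wrist_force: [-0.5, 0.1, -0.0]
gripper_width: 0.154
gripper_force: 30.0
```

```bash
cat > tilt.py <<'E'
from station import r
from h import *
import sys
np.set_printoptions(precision=4,suppress=True)
s=r.sense();T=s['tcp_pos'];print(s['time_s'],T,s['wrist_force'])
im=[]
for n in ('scene','side'):
    c=r.capture(n);X=cloud(c);h=cv2.cvtColor(c['img'],cv2.COLOR_BGR2HSV);D=X-T
    m=(h[...,1]<75)&(h[...,2]>85)&(np.hypot(D[...,0],D[...,1])<.055)&(D[...,2]<-.005)&(D[...,2]>-.065)&(c['depth']>0)
    if m.sum()>40:
        mm,nn,sd,P=plane(X[m]);print(n,len(P),'c-T',mm-T,'n',nn,'sd',sd,'tilt',np.degrees(np.arctan2(nn[0],nn[2])))
        ex=np.cross([0,1,0],nn);ex/=np.linalg.norm(ex);ey=np.cross(nn,ex)
        q=cv2.minAreaRect(((P-mm)@np.c_[ex,ey]*1000).astype(np.float32));print(q,'centre-T',mm+np.c_[ex,ey]@np.array(q[0])/1000-T)
    v=c['R']@T+c['t'];u=(c['mtx']@v)[:2]/v[2];a,b=np.clip(u.astype(int),65,(446,318))
    im.append(cv2.resize(c['img'][b-60:b+60,a-65:a+65],(390,360),interpolation=2))
if len(sys.argv)>1:cv2.imwrite(sys.argv[1],np.hstack(im))
E
python3 tilt.py pics/t1.png
```

```text
4.1 [0.5748 0.3301 0.0575] [-0.5049  0.0577 -0.04  ]
scene 366 c-T [ 0.0188  0.003  -0.0296] n [ 0.1236 -0.0036  0.9923] sd 0.0011628940660339236 tilt 7.098313840032724
((-5.523881912231445, -1.6164283752441406), (50.372169494628906, 55.6430778503418), 0.5524311065673828) centre-T [ 0.0133  0.0014 -0.0289]
side 153 c-T [-0.0085 -0.01   -0.0264] n [0.1321 0.0009 0.9912] sd 0.0013038644935925504 tilt 7.592234265271562
((5.223011016845703, 8.739181518554688), (58.70820999145508, 79.93443298339844), 88.52710723876953) centre-T [-0.0033 -0.0012 -0.0271]
```

View pics/t1.png

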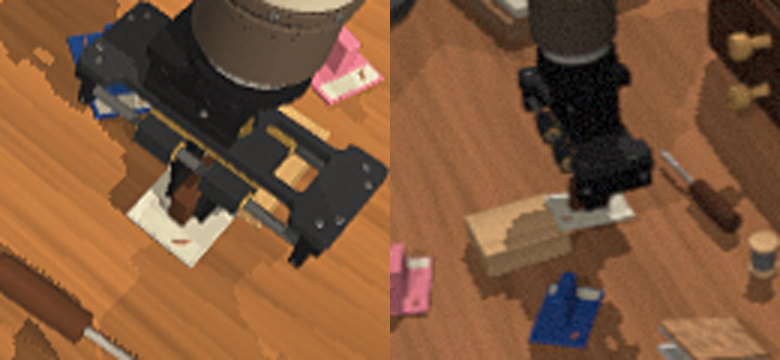

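The slide swivels on the pinch axis with almost no force (about 7° now). I'll tilt it further, then lift.

apply_moves([
  {"grip": 0, "offset": [0, 0, 0.2], "spin": 0},
  {"grip": 0, "offset": [0, 0, 0.4], "spin": 0},
  {"grip": 0, "offset": [0, 0, 0.55], "spin": 0},
  {"grip": 0, "offset": [0, 0, 0.55], "spin": 0},
])

```text
time_s: 4.6
tcp_pos: [0.5763, 0.3302, 0.0536]
ee_rot: [[-1.0, 0.001, 0.004], [0.001, 1.0, 0.001], [-0.004, 0.001, -1.0]]
wrist_force: [1.2, -1.7, 6.5]
gripper_width: 0.162
gripper_force: 30.0
```

apply_moves([
  {"grip": 0, "offset": [0, 0, -3], "spin": 0},
  {"grip": 0, "offset": [0, 0, -7], "spin": 0},
  {"grip": 0, "offset": [0, 0, -11.5], "spin": 0},
  {"grip": 0, "offset": [0, 0, -11.5], "spin": 0},
  {"grip": 0, "offset": [0, 0, -11.5], "spin": 0},
])

```text
time_s: 5.1
tcp_pos: [0.575, 0.3302, 0.1677]
ee_rot: [[-1.0, 0.002, 0.002], [0.002, 1.0, 0.003], [-0.002, 0.003, -1.0]]
wrist_force: [0.7, 0.2, -1.3]
gripper_width: 0.154
gripper_force: 30.0
```

```bash
python3 tilt.py
```

```text
5.1 [0.575  0.3302 0.1677] [ 0.7458  0.2461 -1.3321]
scene 449 c-T [ 0.0149  0.0047 -0.0302] n [ 0.205  -0.0047  0.9787] sd 0.000984263616441704 tilt 11.830416539508887
((-17.495145797729492, -3.1166458129882812), (55.509517669677734, 78.50048828125), 89.86528778076172) centre-T [-0.0022  0.0015 -0.0267]
side 165 c-T [-0.01   -0.0107 -0.0269] n [ 0.2115 -0.0064  0.9774] sd 0.0011063678091042448 tilt 12.209149764824415
((5.323215484619141, 7.069730758666992), (55.93424606323242, 80.0228500366211), 88.49616241455078) centre-T [-0.0048 -0.0037 -0.028 ]
```

apply_moves([
  {"grip": 0, "offset": [-2.2, -4, 0], "spin": -0.08},
  {"grip": 0, "offset": [-2.2, -9, 0], "spin": -0.17},
  {"grip": 0, "offset": [-2.2, -14, 0], "spin": -0.17},
  {"grip": 0, "offset": [-2.2, -19, 0], "spin": -0.17},
  {"grip": 0, "offset": [-2.2, -23, 0], "spin": -0.17},
])

```text
time_s: 5.7
tcp_pos: [0.5951, 0.0969, 0.1641]
ee_rot: [[-0.986, -0.167, -0.004], [-0.167, 0.986, -0.002], [0.004, -0.001, -1.0]]
wrist_force: [0.9, 0.4, 0.1]
gripper_width: 0.161
gripper_force: 30.0
```

apply_moves([
  {"grip": 0, "offset": [0, 0, 0], "spin": 0},
  {"grip": 0, "offset": [0, 0, 0], "spin": 0},
  {"grip": 0, "offset": [0, 0, 0], "spin": 0},
])

```text
time_s: 6.0
tcp_pos: [0.5962, 0.1003, 0.1651]
ee_rot: [[-0.986, -0.168, -0.002], [-0.168, 0.986, -0.001], [0.002, -0.0, -1.0]]
wrist_force: [0.4, 0.9, -0.4]
gripper_width: 0.16
gripper_force: 30.0
```

```bash
python3 st.py
```

```text
6.0 [0.5962 0.1003 0.1651] [ 0.3802  0.8922 -0.4287] 0.15967146420504638 30.00002215616405
[[-0.9858 -0.168  -0.0016]
 [-0.168   0.9858 -0.0005]
 [ 0.0017 -0.0003 -1.    ]] [  24.8669   23.8586   -8.8009   -0.0135  -57.4375 -105.1876]
```

apply_moves([
  {"grip": 0, "offset": [0.9, -3, 0], "spin": 0},
  {"grip": 0, "offset": [0.9, -5.8, 0], "spin": 0},
  {"grip": 0, "offset": [0.9, -5.8, 1], "spin": 0},
  {"grip": 0, "offset": [0.9, -5.8, 2], "spin": 0},
  {"grip": 0, "offset": [0.9, -5.8, 2], "spin": 0},
])

```text
time_s: 6.5
tcp_pos: [0.596, 0.0421, 0.1437]
ee_rot: [[-0.986, -0.169, -0.005], [-0.169, 0.986, -0.001], [0.005, -0.0, -1.0]]
wrist_force: [-0.4, 0.7, -1.2]
gripper_width: 0.155
gripper_force: 30.0
```

apply_moves([
  {"grip": 0, "offset": [0, 0, 0], "spin": 0},
  {"grip": 0, "offset": [0, 0, 0], "spin": 0},
])

```text
time_s: 6.7
tcp_pos: [0.5976, 0.0421, 0.1463]
ee_rot: [[-0.986, -0.169, 0.0], [-0.169, 0.986, -0.0], [-0.0, -0.0, -1.0]]
wrist_force: [0.2, 0.5, 0.4]
gripper_width: 0.158
gripper_force: 30.0
```

```bash
python3 tilt.py pics/t2.png
```

```text
6.7 [0.5976 0.0421 0.1463] [0.2249 0.5304 0.4005]
scene 318 c-T [ 0.0103  0.0093 -0.0297] n [0.2034 0.0316 0.9786] sd 0.0011563837410521556 tilt 11.742579053024496
((-7.995866775512695, -7.2248992919921875), (68.83909606933594, 56.3852653503418), 10.72710132598877) centre-T [ 0.0025  0.0021 -0.0278]
side 283 c-T [-0.023  -0.0127 -0.0339] n [-0.3962 -0.7497  0.5301] sd 0.009503769295146215 tilt -36.77243053798088
((-3.8744564056396484, -11.270401000976562), (63.763458251953125, 91.45733642578125), 34.299560546875) centre-T [-0.021  -0.0202 -0.0429]
```

View pics/t2.png

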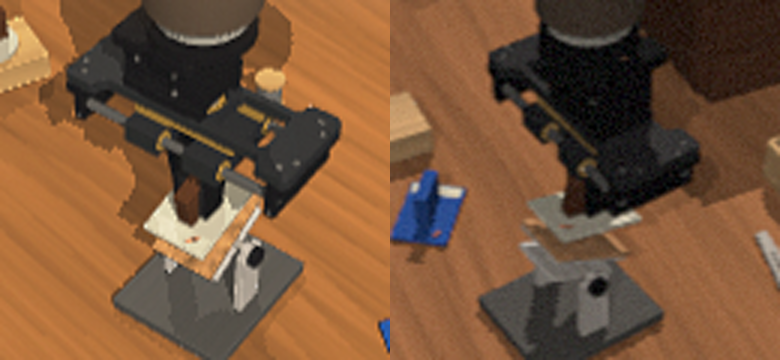

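Slide hovers over the pad parallel to its edges (left crop ~(195,235)). Pressing step by step.

apply_moves([
  {"grip": 0, "offset": [0, 0, 0.5], "spin": 0},
  {"grip": 0, "offset": [0, 0, 1], "spin": 0},
  {"grip": 0, "offset": [0, 0, 1.3], "spin": 0},
  {"grip": 0, "offset": [0, 0, 1.5], "spin": 0},
  {"grip": 0, "offset": [0, 0, 1.5], "spin": 0},
])

```text
time_s: 7.3
tcp_pos: [0.5975, 0.041, 0.1312]
ee_rot: [[-0.986, -0.168, 0.0], [-0.168, 0.986, -0.0], [-0.0, -0.0, -1.0]]
wrist_force: [0.0, -0.8, 0.5]
gripper_width: 0.161
gripper_force: 30.0
```

apply_moves([
  {"grip": 0, "offset": [0, 0, 0.1], "spin": 0},
  {"grip": 0, "offset": [0, 0, 0.2], "spin": 0},
  {"grip": 0, "offset": [0, 0, 0.3], "spin": 0},
  {"grip": 0, "offset": [0, 0, 0.3], "spin": 0},
  {"grip": 0, "offset": [0, 0, 0.3], "spin": 0},
])

```text
time_s: 7.8
tcp_pos: [0.5978, 0.0411, 0.1288]
ee_rot: [[-0.986, -0.168, 0.001], [-0.168, 0.986, 0.0], [-0.001, -0.0, -1.0]]
wrist_force: [-0.3, 0.4, 4.4]
gripper_width: 0.161
gripper_force: 30.0
```

```bash
python3 tilt.py pics/t3.png
```

```text
7.8 [0.5978 0.0411 0.1288] [-0.3285  0.3956  4.4119]
scene 353 c-T [ 0.0081  0.0108 -0.0302] n [0.1839 0.1263 0.9748] sd 0.0047554138705294775 tilt 10.682301866409908
((-11.625892639160156, -9.12484359741211), (81.31685638427734, 56.42000198364258), 8.51437759399414) centre-T [-0.0031  0.0018 -0.0269]
side 338 c-T [-0.0225 -0.0167 -0.0328] n [-0.2013 -0.6281  0.7516] sd 0.00789671783960114 tilt -14.990879808204776
((6.349564552307129, 4.710002899169922), (73.12013244628906, 84.62879943847656), 27.72228240966797) centre-T [-0.0171 -0.013  -0.0283]
```

apply_moves([
  {"grip": 0, "offset": [0, 0, 0.1], "spin": 0},
  {"grip": 0, "offset": [0, 0, 0.2], "spin": 0},
  {"grip": 0, "offset": [0, 0, 0.3], "spin": 0},
  {"grip": 0, "offset": [0, 0, 0.3], "spin": 0},
  {"grip": 0, "offset": [0, 0, 0.3], "spin": 0},
])

```text
time_s: 8.4
tcp_pos: [0.5981, 0.0412, 0.1261]
ee_rot: [[-0.986, -0.168, 0.002], [-0.168, 0.986, 0.0], [-0.002, -0.0, -1.0]]
wrist_force: [-0.1, -0.6, 6.6]
gripper_width: 0.16
gripper_force: 30.0
```

apply_moves([
  {"grip": 0, "offset": [0, 0, 0.1], "spin": 0},
  {"grip": 0, "offset": [0, 0, 0.2], "spin": 0},
  {"grip": 0, "offset": [0, 0, 0.2], "spin": 0},
  {"grip": 0, "offset": [0, 0, 0.2], "spin": 0},
])

```text
time_s: 8.8
tcp_pos: [0.5984, 0.0412, 0.1242]
ee_rot: [[-0.986, -0.168, 0.003], [-0.168, 0.986, 0.0], [-0.003, -0.0, -1.0]]
wrist_force: [0.8, 0.2, 6.9]
gripper_width: 0.156
gripper_force: 30.0
```

```bash
sed -i 's/<-.005)&(D\[...,2\]>-.065)/<-.005)\&(D[...,2]>-.065)\&(X[...,2]>.072)/' tilt.py; python3 tilt.py pics/t4.png
```

```text
8.8 [0.5984 0.0412 0.1242] [0.7583 0.2338 6.8744]
scene 329 c-T [ 0.0082  0.0099 -0.0299] n [0.2741 0.0365 0.961 ] sd 0.0013459950659943038 tilt 15.92197486327143
((-11.610237121582031, -8.822998046875), (79.37680053710938, 56.387821197509766), 10.528839111328125) centre-T [-0.0029  0.0011 -0.0264]
side 329 c-T [-0.0223 -0.0163 -0.0287] n [-0.0476 -0.5141  0.8564] sd 0.008497113068050304 tilt -3.1797510069216064
((4.2701263427734375, -2.933818817138672), (60.326263427734375, 91.2267074584961), 50.690799713134766) centre-T [-0.018  -0.0188 -0.03  ]
```

View pics/t4.png

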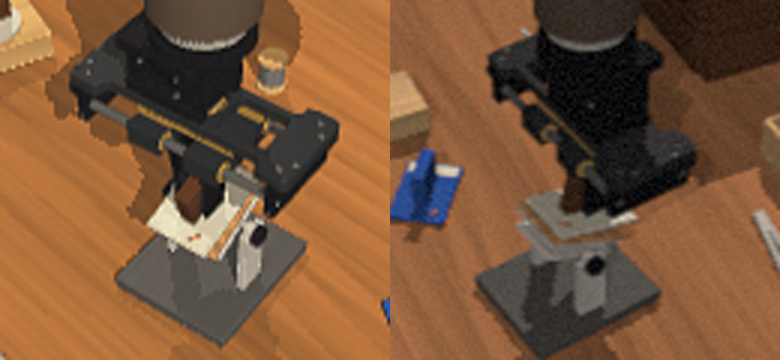

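Tilt is now 16° at ~7 N and the slide keeps turning; continuing.

apply_moves([
  {"grip": 0, "offset": [0, 0, 0.1], "spin": 0},
  {"grip": 0, "offset": [0, 0, 0.2], "spin": 0},
  {"grip": 0, "offset": [0, 0, 0.3], "spin": 0},
  {"grip": 0, "offset": [0, 0, 0.3], "spin": 0},
])

```text
time_s: 9.3
tcp_pos: [0.5987, 0.0413, 0.1213]
ee_rot: [[-0.986, -0.168, 0.003], [-0.168, 0.986, 0.0], [-0.003, -0.0, -1.0]]
wrist_force: [1.6, -0.7, 6.6]
gripper_width: 0.16
gripper_force: 30.0
```

```bash
python3 tilt.py
```

```text
9.3 [0.5987 0.0413 0.1213] [ 1.5508 -0.6513  6.5545]
scene 315 c-T [ 0.0069  0.0099 -0.0301] n [0.3344 0.0621 0.9404] sd 0.0013416937840929973 tilt 19.57524445182851
((-12.84334945678711, -8.194969177246094), (79.40864562988281, 55.48688507080078), 8.248956680297852) centre-T [-0.0051  0.0017 -0.0253]
side 325 c-T [-0.0222 -0.0166 -0.027 ] n [ 0.0247 -0.4742  0.8801] sd 0.008179256706395181 tilt 1.6056139245047278
((4.0298919677734375, -0.9399032592773438), (62.42302703857422, 91.24311828613281), 49.235023498535156) centre-T [-0.0182 -0.0174 -0.0275]
```

Force is steady, tilt ~20°. The slide sits ~4 mm too far downslope, so I'll lift off briefly, shift back uphill and press again.

apply_moves([
  {"grip": 0, "offset": [0, 0, -1], "spin": 0},
  {"grip": 0, "offset": [0.45, 0, -1], "spin": 0},
  {"grip": 0, "offset": [0.45, 0, -0.5], "spin": 0},
  {"grip": 0, "offset": [0.45, 0, -0.2], "spin": 0},
  {"grip": 0, "offset": [0.45, 0, -0.1], "spin": 0},
])

```text
time_s: 9.9
tcp_pos: [0.5926, 0.0402, 0.1213]
ee_rot: [[-0.986, -0.168, -0.001], [-0.168, 0.986, -0.001], [0.001, -0.001, -1.0]]
wrist_force: [-0.5, 0.5, 7.5]
gripper_width: 0.16
gripper_force: 30.0
```

apply_moves([
  {"grip": 0, "offset": [0, 0, 0.1], "spin": 0},
  {"grip": 0, "offset": [0, 0, 0.2], "spin": 0},
  {"grip": 0, "offset": [0, 0, 0.3], "spin": 0},
  {"grip": 0, "offset": [0, 0, 0.3], "spin": 0},
])

```text
time_s: 10.3
tcp_pos: [0.5932, 0.0403, 0.119]
ee_rot: [[-0.986, -0.168, 0.001], [-0.168, 0.986, -0.001], [-0.001, -0.001, -1.0]]
wrist_force: [-0.2, -0.2, 7.4]
gripper_width: 0.158
gripper_force: 30.1
```

```bash
python3 tilt.py
```

```text
10.3 [0.5932 0.0403 0.119 ] [-0.1802 -0.1669  7.4376]
scene 309 c-T [ 0.004   0.0097 -0.03  ] n [0.4249 0.0685 0.9027] sd 0.001466862643361198 tilt 25.204578263852298
((-11.83823013305664, -9.233749389648438), (78.61949920654297, 56.01496887207031), 9.453804016113281) centre-T [-0.0065  0.0005 -0.0244]
side 319 c-T [-0.0225 -0.0171 -0.0255] n [ 0.0904 -0.5024  0.8599] sd 0.008154456674484077 tilt 5.9987535418818005
((3.4649105072021484, -0.7890357971191406), (56.67340087890625, 93.86296081542969), 54.76068115234375) centre-T [-0.0191 -0.0178 -0.0263]
```

apply_moves([
  {"grip": 0, "offset": [0, 0, 0.05], "spin": 0},
  {"grip": 0, "offset": [0, 0, 0.1], "spin": 0},
  {"grip": 0, "offset": [0, 0, 0.1], "spin": 0},
  {"grip": 0, "offset": [0, 0, 0.1], "spin": 0},
  {"grip": 0, "offset": [0, 0, 0.1], "spin": 0},
])

```text
time_s: 10.9
tcp_pos: [0.5934, 0.0403, 0.1184]
ee_rot: [[-0.986, -0.168, 0.002], [-0.168, 0.986, -0.0], [-0.002, -0.001, -1.0]]
wrist_force: [-0.3, -0.3, 7.7]
gripper_width: 0.157
gripper_force: 30.1
```

```bash
python3 tilt.py pics/t5.png;python3 st.py
```

```text
10.9 [0.5934 0.0403 0.1184] [-0.3304 -0.334   7.6632]
scene 305 c-T [ 0.0046  0.0096 -0.0305] n [0.4234 0.0788 0.9025] sd 0.0014771210571312384 tilt 25.129945292276467
((-11.768646240234375, -8.663257598876953), (77.60658264160156, 57.02825164794922), 9.083003997802734) centre-T [-0.0058  0.0009 -0.0249]
side 326 c-T [-0.0225 -0.0173 -0.0249] n [ 0.1571 -0.445   0.8816] sd 0.008280269614842692 tilt 10.103926139882597
((4.245664596557617, 0.047454833984375), (57.768959045410156, 92.1677474975586), 57.27617645263672) centre-T [-0.0183 -0.0173 -0.0256]
11.0 [0.5935 0.0403 0.1183] [0.2327 0.2907 8.0983] 0.1628242125529271 30.055224308744073
[[-0.9857 -0.1683  0.0016]
 [-0.1683  0.9857 -0.0004]
 [-0.0015 -0.0007 -1.    ]] [ 19.4942  25.7656 -13.4503   0.0708 -50.7049 -99.8492]
```

View pics/t5.png

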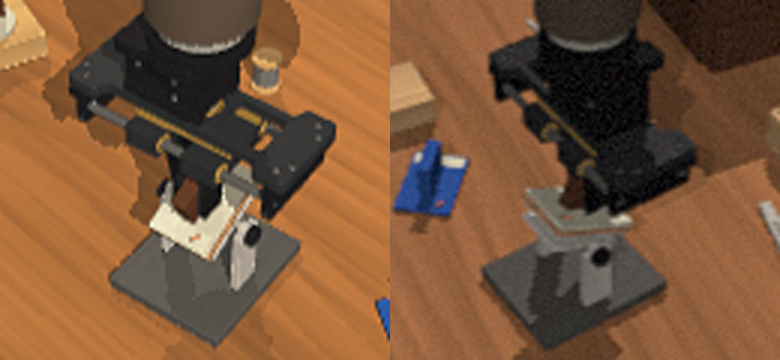

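Slide lies flush and edge to edge on the pad (left crop ~(200,225)). Tilt no longer changes while the force grows, at about 8 N and 4–5 mm of travel. Handing in.

```bash
python3 -c "
from station import r
print(r.finish_job())"
```

```text
the job is handed in; nothing more can be done
None
```

The job is handed in after about 11 s of robot time. The slide is still gripped and pressed flush on the pad at about 8 N, with the pad down an estimated 4–5 mm and the slide centred to about 1–2 mm by my camera measurements. The judge's verdict was not returned.

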